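Fit the bayonet lamp module into the microscope light source

TASK

Fit the spare lamp module from the blue tray into the socket on top of the white microscope light source: find the two slots with its lugs, press it gently in against the spring, turn it clockwise (seen from above) to the stop and let the spring lift it into the lock, so that it stays in, upright, when you let go. Never force the socket, and leave the slide box, the dropper bottle and the objective where they stand.

Things in the scene. Friction and masses are not known exactly. Their poses are not given: they have to be found in the camera images.
- lamp_grip (a point): Lamp module, 80 mm tall, upright in a blue tray (120 x 100 mm, walls 18 mm). Point on its axis in the black grip bar, 62 mm above its underside. z up the lamp; x along the bar and the lugs. Bar 44 mm long (x), 16 mm thick (y: close the fingers across it), 40 to 80 mm above the underside, red line along the top. About 0.18 kg.
- lamp: Same lamp; origin at the centre of its underside. Aluminium barrel, diameter 34 mm, 0 to 40 mm up, tapering to 26 mm at the foot over the lowest 5 mm. Two equal brass lugs at +x and -x, 8 mm wide, 6 to 12 mm above the underside, reaching 23 mm from the axis. Half a turn makes no difference.
- socket (a point): Centre of the socket's mouth, level with the aluminium collar's top (diameter 64 mm); z up. Bore 37 mm. Two opposite slots, 12 mm wide, out to 25 mm from the axis, a red dot at each. The fixed slot ring was set by hand: the slots lie up to 0.3 rad either side of this x axis, NOT measured: press the lamp lightly on the rim (barrel 6 mm in the bore) and turn till the lugs drop, or look.
- source: White light source 160 (x) x 130 x 76 mm, fixed to the bench, its socket collar standing 28 mm higher (mouth 104 mm above this origin, which is the centre of its underside). Contact forces over 60 N (summed over all contact points, so turning hard against a stop counts too) between lamp and light source damage it.
- spring_top (a point): Centre of the top of the unloaded brass spring plunger in the bore, 11 mm below the mouth. It meets the lamp's flat underside with 4.5 N, rising 0.5 N per mm. Lugs resting on the rim: underside 6 mm below the mouth, plunger not yet met. A lamp that is not locked is pushed out by it.
- lock_seat (a point): Where the centre of the lamp's underside must end: 16 mm below the mouth. First press it to 19 to 22 mm below the mouth (lugs clear the lip at 19, meet the solid groove floor at 22), there turn it clockwise seen from above, 0.9 rad (up to 1.1 with the play) to a stop, then let go: the spring lifts it 3 mm into the lock. Turned too little, it stays caught at 19 mm. Counter-clockwise is blocked.
- slide_box_mid (a point): Bystander: green slide box 85 x 100 x 32 mm, loose; point at its centre.
- dropper_mid (a point): Bystander: small amber dropper bottle, diameter 34 mm, 75 mm tall, loose; point at its mid-height.
- objective_mid (a point): Bystander: steel microscope objective standing upright, diameter 30 mm, 42 mm tall, loose; point near mid-height.
Things that resemble listed ones, but are neither listed nor needed, are in the scene too. Leave any green look-alike of the lamp alone. There is more than one size of the source; the job needs the smaller.

How it is judged:
By the outcome, as a careful person would: the job done as asked, in the order asked, and still so for the second after the job is handed in, with the robot touching nothing.
It also fails if it takes over 67 s, if anything falls off the work surface, if the arm or the gripper's body presses on something with over 40 N, if the wrist force passes 120 N, or if a joint passes its speed limit or range.

ROBOT

A 6-joint arm with a two-finger parallel gripper is mounted at the origin on the work surface. World frame = base frame: x ahead of the robot, y to its left, z up, the work surface at z = 0. Lengths are in m, angles in rad, forces in N, time in s.
With the tool pointing down it reaches from about 0.25 to 0.775 m from the base axis. Payload 4 kg.
Tool frame: the origin (TCP) lies at the centre of the arm's flange, where the gripper is bolted on; the fingertips stand 199 mm ahead of it and the grasp point (between the pads) lies 180 mm ahead of it (robot.tcp_to_tips is the z of the fingertips in the tool frame, in m); z points along the fingers, y is the line along which they close (so a half turn about z gives the same grasp; the last joint's range is limited). The gripper opens to 94 mm and grips with 3 to 60 N. Pads are 16 mm wide; open, the fingers measure 119 mm over their backs; the gripper's body (75 mm by 177 mm) begins 78 mm behind the grasp point.
Start: joints at [1.189, 0.087, 1.371, -0, 1.684, -0.103], TCP at [0.151, 0.529, 0.405] pointing down, gripper open.
Joint ranges: [-3.1, 3.1], [-0.76, 2.03], [0.27, 2.55], [-1.08, 4.22], [0.17, 2.65], [-2.57, 2.57]. Speed limits (rad/s): [2.79, 2.79, 3.14, 3.14, 3.14, 3.14].

INTERFACE

Orientations are given as [roll, pitch, yaw] about the fixed x, y, z axes, in that order (R = Rz(yaw) Ry(pitch) Rx(roll)).
In Python, from bench import robot gives the robot as it stands.
- The arm moves only by the tool play_rows, never from a script. Its arguments are lists of equal length, an entry for each row: "translation": the shift along the tool's x, y, z scaled (see below), a list of three; "twist": the turn, a rotation vector about the tool's x, y, z scaled (see below), a list of three; "gripper": the opening, from -1 (shut) to 1 (fully open). A call has 1 to 8 rows; each row shifts and turns the commanded pose from where the row before left it, along the tool's axes as they then stand; what a row does not reach is not made up. The controller multiplies each number of a shift by 0.04 m and each number of a turn by 0.1 rad. A row lasts 1/10 s, in which the tool goes at most 50 mm and 8.59 degrees, less where a joint would pass 70% of its speed; a pose out of reach is approached as far as the arm can. A call with a number of a shift or a turn outside -1 to 1 is refused whole. A call with a gripper value outside its range is refused whole. The fingers move at their own pace and stop on an object; the grip force is fixed at half the most. Time passes only in rows, so rows that do not move let the fingers close. It gives the time, the measured TCP pose, the force, the opening and the grip force at its end, in the units of the state.
- robot.get_obs(): the state, without advancing time (a new reading comes with each control period).
- robot.snapshot(name): name is "scene" or "top" or "wrist"; returns the picture (384x512x3 uint8, red, green, blue); there is no depth.
- robot.camera_model(name): a dict with "camera_matrix" (3x3 intrinsics, pixels), "k1" (the pictures are not rectified: a ray, as slopes to the right and down, at radius r is drawn at 1 + k1 r^2 times it, then the intrinsics apply), "rvec" (rotation vector, rad) and "tvec" (3), from world to camera coordinates, as OpenCV has them. Camera axes: x right, y down, z forward; pixel columns grow to the right and rows downward; lengths in m; the calibration is good to about 2 mm. A picture is of the moment at which its call begins: read the wrist's pose just before it. camera_model takes no time and is no camera call; for the wrist camera it gives the pose at the moment of the call.
- robot.close_job(): hands the job in; it is judged then, once.
Trained networks look in the newest picture that a camera, given by its name, has taken for a name from the list of things; names that differ only in an ending like _2 or _b are one class to them, and where a whole thing is asked for, a point or a joint stands for the part that bears it (a point fixed in the world has none). Each returns a list of dicts, best first, with "score" (0 to 1); they miss things now and then, are a little off and sometimes report something else, mostly with a low value. They report only what shows in the picture. A call takes as long as a camera call. They do not tell look-alikes from the thing itself.
- robot.recognise(name, camera): "centre" ([x, y, z] in m, in world coordinates, good to about 4 mm: the middle of the surface that is visible of it).
- robot.spot_point(name, camera): "centre" ([x, y, z] in m, in world coordinates, good to about 4 mm: a listed point, or the origin of a listed thing).
The state is a dict: "time": time; "joint_positions": joint angles; "qvel": joint speeds; "joint_torque": joint torques, N m; "tool_pos": TCP position; "ee_rot": TCP orientation; "wrist_force": force on the tool from outside, world axes, zero at the start; "wrist_torque": the same for the moment, N m; "width": finger opening in m; "finger_force": force on a finger pad.
Only numpy, scipy, OpenCV 4.12 (cv2) and the standard library are available. Lean on these libraries where they do the work, as an engineer would, in place of code of your own. Each camera call takes 0.05 s, during which the arm holds its last target. There are 200 camera calls.

## Working session

There is one attempt and no reset: what is moved stays moved. The work goes in short steps, Python scripts to look and compute and a tool call to move; the robot and the scene stay as the last step left them, time stands still between calls to the robot, and variables do not carry over. Pictures are saved under pics/ and viewed, at most 10 in all, crops included, and the job is handed in when it is done.

Besides the shell and the picture viewer there is one more tool, called after ">>>" in YAML: its name, and indented under it one key for each argument. play_rows: Moves the arm, as the interface text tells. Its arguments: {"type":"object","properties":{"translation":{"type":"array","items":{"type":"array","items":{"type":"number","minimum":-1,"maximum":1}}},"twist":{"type":"array","items":{"type":"array","items":{"type":"number","minimum":-1,"maximum":1}}},"gripper":{"type":"array","items":{"type":"number"}}},"required":["translation","twist","gripper"]}

```bash
mkdir -p pics; ls; cat > h.py <<'E'
from bench import robot
import numpy as np, cv2
def snap(c,f=None):
    im=robot.snapshot(c)
    if f: cv2.imwrite('pics/'+f,im[:,:,::-1])
    return im
def ray(c,uv,m=None):
    m=m or robot.camera_model(c); K=np.array(m['camera_matrix']); k=m['k1']
    R=cv2.Rodrigues(np.array(m['rvec'],float))[0]; t=np.array(m['tvec']).ravel()
    d=cv2.undistortPoints(np.array([[uv]],float),K,np.array([k,0,0,0.]))[0,0]
    return -R.T@t, R.T@np.array([d[0],d[1],1])
def onz(c,uv,z,m=None):
    o,d=ray(c,uv,m); return o+d*(z-o[2])/d[2]
def proj(c,P,m=None):
    m=m or robot.camera_model(c)
    return cv2.projectPoints(np.array(P,float).reshape(-1,3),np.array(m['rvec'],float),np.array(m['tvec'],float),np.array(m['camera_matrix']),np.array([m['k1'],0,0,0.]))[0].reshape(-1,2)
E
python3 - <<'E'
from h import *
a=snap('top','top0.png');b=snap('scene','scene0.png')
for n in ['lamp_grip','socket','source']:
  for c in ['top','scene']:
    print(n,c,[(np.round(d['centre'],3).tolist(),round(d['score'],2)) for d in robot.spot_point(n,c)])
print(robot.get_obs())
E
```

```text
pics
lamp_grip top [([0.497, -0.172, 0.073], 0.81), ([0.381, -0.149, 0.063], 0.74), ([0.384, -0.239, 0.063], 0.74)]
lamp_grip scene [([0.494, -0.175, 0.065], 0.8), ([0.384, -0.24, 0.063], 0.75), ([0.38, -0.15, 0.062], 0.58)]
socket top [([0.47, 0.161, 0.102], 0.78), ([0.491, 0.414, 0.139], 0.71), ([0.739, -0.065, 0.021], 0.26)]
socket scene [([0.492, 0.417, 0.132], 0.69), ([0.468, 0.16, 0.102], 0.59)]
source top [([0.493, 0.418, -0.001], 0.79), ([0.467, 0.164, 0.001], 0.73), ([0.721, 0.264, 0.023], 0.62), ([0.474, 0.161, 0.104], 0.61)]
source scene [([0.491, 0.41, 0.002], 0.96), ([0.467, 0.167, -0.004], 0.76)]
{'time': 0.4, 'joint_positions': array([ 1.18887599e+00,  8.73071131e-02,  1.37093117e+00,  2.46887959e-05,
        1.68359523e+00, -1.03110440e-01]), 'qvel': array([ 0.00066385, -0.00100184, -0.00468371, -0.00055682, -0.00187593,
        0.00076506]), 'joint_torque': array([-1.45250557e-03, -3.39511514e+01, -3.02110934e+01,  7.17814942e-02,
        2.57613987e-02, -3.56801002e-05]), 'tool_pos': array([0.15136649, 0.52874346, 0.40452986]), 'ee_rot': array([-3.14135560e+00, -4.91931754e-05,  2.86278553e+00]), 'wrist_force': array([-0.45351056,  0.35444314,  0.14856491]), 'wrist_torque': array([0.03445151, 0.01625748, 0.01371552]), 'finger_force': 0.0, 'width': 0.0943284475522182}
```

View pics/top0.png

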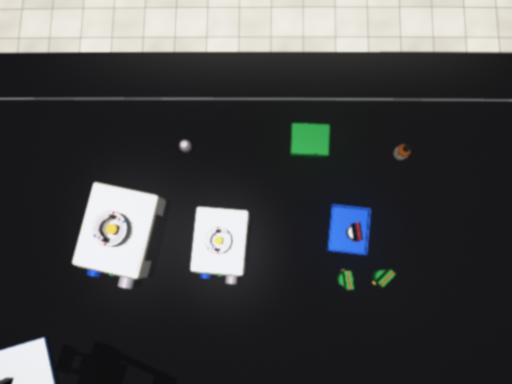

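View pics/scene0.png

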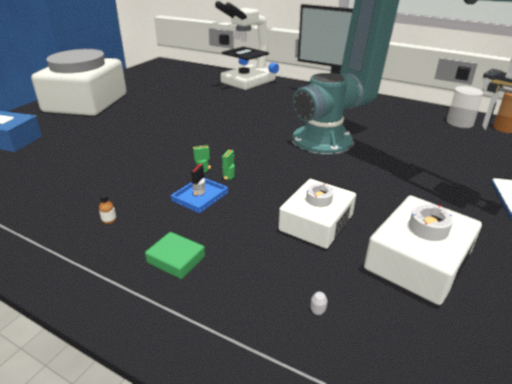

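The top view shows the lamp with its red bar line in the blue tray near (357,231) and the smaller source's socket at (219,240). The larger source is the decoy at (112,229). The scene view agrees. Next I'll measure the orientations.

```bash
python3 - <<'E'
from h import *
im=cv2.imread('pics/top0.png'); hsv=cv2.cvtColor(im,cv2.COLOR_BGR2HSV).astype(int)
red=((hsv[...,0]<8)|(hsv[...,0]>170))&(hsv[...,1]>110)&(hsv[...,2]>70)
for (u0,u1,v0,v1,z) in [(330,372,205,255,.082),(205,235,225,255,.104)]:
    v,u=np.nonzero(red[v0:v1,u0:u1]); P=np.array([onz('top',(a+u0,b+v0),z)[:2] for a,b in zip(u,v)])
    print(len(P),P.mean(0).round(4)); 
    if len(P)<40: print(np.c_[u+u0,v+v0].tolist())
    w,V=np.linalg.eigh(np.cov(P.T)); print(w**.5, np.arctan(V[1,1]/V[0,1]))
# source top face
w=((hsv[...,1]<40)&(hsv[...,2]>190)).astype(np.uint8); w[:, :175]=0; w[:,260:]=0; w[:190]=0;w[290:]=0
c=max(cv2.findContours(w,0,1)[0],key=cv2.contourArea)
bx=cv2.boxPoints(cv2.minAreaRect(c)); print(bx, [onz('top',p,.076).round(4).tolist() for p in bx])
A=im[200:260,325:375];B=im[210:270,194:244]
cv2.imwrite('pics/c.png',np.hstack([cv2.resize(x,(400,480),interpolation=2) for x in(A,B)]))
E
```

```text
50 [ 0.494  -0.1754]
[0.00231048 0.01041774] 0.14287861121732398
0 nan
[]<stdin>:6: RuntimeWarning: Mean of empty slice.
  ret = ret.dtype.type(ret / rcount)
  avg = a.mean(axis, **keepdims_kw)
  ret = um.true_divide(
<stdin>:8: RuntimeWarning: Degrees of freedom <= 0 for slice
  c *= np.true_divide(1, fact)
  c *= np.true_divide(1, fact)
Traceback (most recent call last):
ValueError: not enough values to unpack (expected 2, got 0)

During handling of the above exception, another exception occurred:

Traceback (most recent call last):
numpy.linalg.LinAlgError: 0-dimensional array given. Array must be at least two-dimensional
```

```bash
cat >> h.py <<'E'
def plan(p=None,yaw=None):
    o=robot.get_obs(); x,y=o['tool_pos'],o['ee_rot']; R=cv2.Rodrigues(np.array([0,0,y[2]]))[0]@np.diag([1,-1,-1.])
    p=x if p is None else np.array([c if b is None else b for b,c in zip(p,x)])
    d=R.T@(p-x)/.04; print('pos',x.round(4),'rpy',y.round(4),'q',o['joint_positions'].round(2),'t',o['time'])
    print('shift units total',d.round(3)); 
    if yaw is not None:
        e=(yaw-y[2]+np.pi)%(2*np.pi)-np.pi; print('twist z units',round(-e/.1,3))
E
python3 - <<'E'
from h import *
plan((.455,.161,.40),np.pi)
E
```

```text
pos [0.1514 0.5287 0.4045] rpy [-3.1414 -0.      2.8628] q [ 1.19  0.09  1.37  0.    1.68 -0.1 ] t 0.4
shift units total [-9.828 -6.75   0.113]
twist z units -2.788
```

>>> play_rows:
  translation:
    - [-0.8, -0.55, 0]
    - [-0.82, -0.56, 0]
    - [-0.82, -0.56, 0]
    - [-0.82, -0.56, 0]
    - [-0.82, -0.56, 0]
    - [-0.82, -0.56, 0]
    - [-0.82, -0.56, 0]
    - [-0.82, -0.56, 0]
  twist:
    - [0, 0, 0]
    - [0, 0, 0]
    - [0, 0, 0]
    - [0, 0, 0]
    - [0, 0, 0]
    - [0, 0, 0]
    - [0, 0, 0]
    - [0, 0, 0]
  gripper: [1, 1, 1, 1, 1, 1, 1, 1]

```text
time: 1.2
tool_pos: [0.3543, 0.2835, 0.4049]
ee_rot: [3.141, 0.0, 2.863]
wrist_force: [-0.1, 0.1, -0.1]
width: 0.094
finger_force: 0.0
```

>>> play_rows:
  translation:
    - [-0.82, -0.56, 0]
    - [-0.82, -0.56, 0]
    - [-0.82, -0.56, 0]
    - [-0.82, -0.56, 0]
    - [0, 0, 0]
    - [0, 0, 0]
    - [0, 0, 0]
    - [0, 0, 0]
  twist:
    - [0, 0, 0]
    - [0, 0, 0]
    - [0, 0, 0]
    - [0, 0, 0]
    - [0, 0, -1]
    - [0, 0, -1]
    - [0, 0, -0.79]
    - [0, 0, 0]
  gripper: [1, 1, 1, 1, 1, 1, 1, 1]

```text
time: 2.0
tool_pos: [0.4552, 0.1624, 0.4047]
ee_rot: [3.141, 0.0, 3.141]
wrist_force: [0.1, -0.2, -0.5]
width: 0.094
finger_force: 0.0
```

```bash
python3 - <<'E'
from h import *
plan((.494,-.175,.40),np.pi+.14)
print(robot.camera_model('wrist'), proj('wrist',[[.469,.161,.104],[.469,.161,.093]]))
snap('wrist','w1.png')
print(robot.spot_point('socket','wrist'))
E
```

```text
pos [0.4552 0.1624 0.4047] rpy [3.1415e+00 1.0000e-04 3.1412e+00] q [ 0.23 -0.06  1.52  0.    1.68 -1.35] t 2.0
shift units total [-0.973 -8.436  0.117]
twist z units -1.404
{'camera_matrix': array([[336.47334902,   0.        , 253.95135826],
       [  0.        , 336.47334902, 191.8746375 ],
       [  0.        ,   0.        ,   1.        ]]), 'k1': -0.09714160583931045, 'rvec': array([-2.09225283, -2.09127794, -0.25726928]), 'tvec': array([-0.16363957, -0.46780403,  0.28070597])} [[251.20100153 206.03102005]
 [251.29131426 202.59003476]]
[{'centre': [0.4737, 0.1576, 0.1049], 'score': 0.61}]
```

View pics/w1.png

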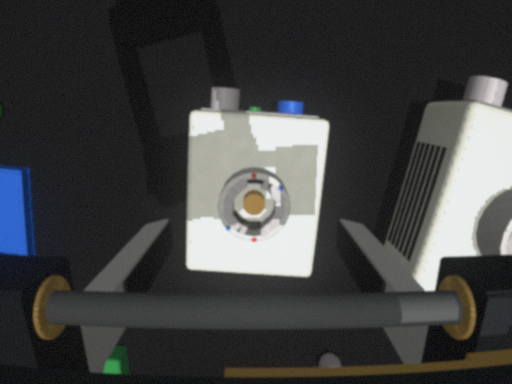

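The wrist view shows the small source's collar centred near (254,206), with red dots at (254,175) and (254,240). The blue dots on the collar are distractors.

```bash
python3 - <<'E'
from h import *
im=cv2.imread('pics/w1.png'); hsv=cv2.cvtColor(im,cv2.COLOR_BGR2HSV).astype(int)
red=((hsv[...,0]<10)|(hsv[...,0]>170))&(hsv[...,1]>90)&(hsv[...,2]>70)
red[:160]=0;red[255:]=0;red[:,:210]=0;red[:,300:]=0
n,l,s,c=cv2.connectedComponentsWithStats(red.astype(np.uint8),connectivity=8)
P=[]
for i in range(1,n):
    p=onz('wrist',c[i],.104);print(s[i,4],c[i],p.round(4))
    if s[i,4]>=4:P.append(p)
E
python3 - <<'E'
import cv2
im=cv2.imread('pics/w1.png'); cv2.imwrite('pics/w1c.png',cv2.resize(im[155:255,204:304],(600,600),interpolation=cv2.INTER_CUBIC))
E
```

```text
16 [253.5 175. ] [0.4414 0.1633 0.104 ]
10 [253.5 239.2] [0.4999 0.1632 0.104 ]
```

View pics/w1c.png

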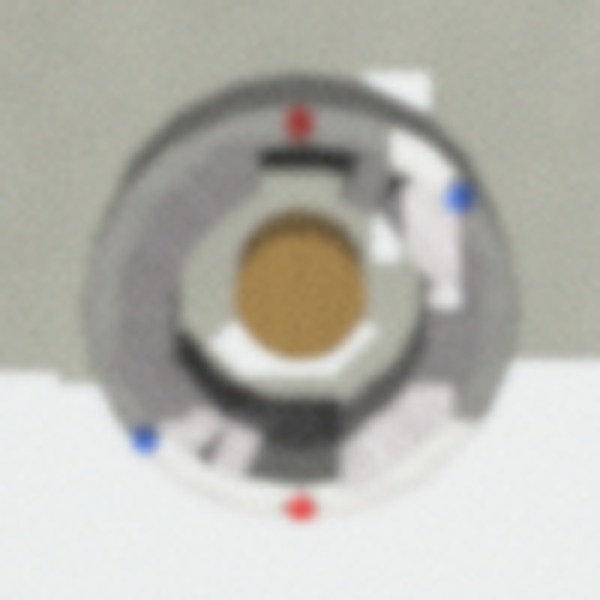

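>>> play_rows:
  translation:
    - [-0.1, -0.95, 0]
    - [-0.1, -0.95, 0]
    - [-0.1, -0.95, 0]
    - [-0.1, -0.95, 0]
    - [-0.1, -0.95, 0]
    - [-0.1, -0.95, 0]
    - [-0.1, -0.95, 0]
    - [-0.1, -0.95, 0]
  twist:
    - [0, 0, 0]
    - [0, 0, 0]
    - [0, 0, 0]
    - [0, 0, 0]
    - [0, 0, 0]
    - [0, 0, 0]
    - [0, 0, 0]
    - [0, 0, 0]
  gripper: [1, 1, 1, 1, 1, 1, 1, 1]

```text
time: 2.9
tool_pos: [0.4871, -0.1427, 0.4049]
ee_rot: [-3.142, 0.001, 3.141]
wrist_force: [0.4, -0.7, 0.1]
width: 0.0939
finger_force: 0.0
```

>>> play_rows:
  translation:
    - [-0.1, -0.84, 0.1]
    - [0, 0, 0]
    - [0, 0, 0]
    - [0, 0, 0]
  twist:
    - [0, 0, 0]
    - [0, 0, -0.7]
    - [0, 0, -0.7]
    - [0, 0, 0]
  gripper: [1, 1, 1, 1]

```text
time: 3.3
tool_pos: [0.4912, -0.1752, 0.4005]
ee_rot: [3.141, -0.0, -3.003]
wrist_force: [-0.3, -0.2, 0.4]
width: 0.0942
finger_force: 0.0
```

```bash
python3 - <<'E'
from h import *
plan((.494,-.175,.40),np.pi+.14)
print(proj('wrist',[[.494,-.175,.08]]))
snap('wrist','w2.png')
print(robot.spot_point('lamp_grip','wrist'))
E
```

```text
pos [ 0.4912 -0.1752  0.4005] rpy [ 3.1413e+00 -2.0000e-04 -3.0031e+00] q [-0.45  0.02  1.44  0.    1.67 -2.16] t 3.3
shift units total [-0.07  -0.004  0.012]
twist z units -0.015
[[252.78094743 188.43047769]]
[{'centre': [0.4964, -0.1746, 0.0645], 'score': 0.64}, {'centre': [0.3855, -0.2421, 0.061], 'score': 0.56}]
```

View pics/w2.png

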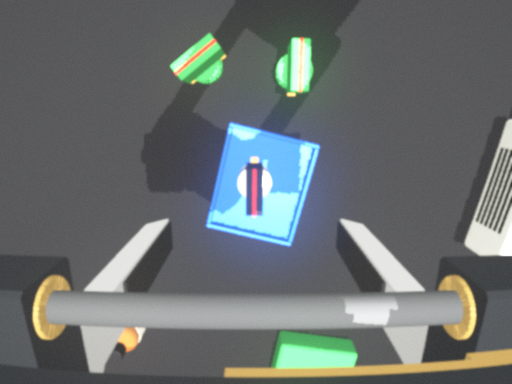

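The slots lie along world x (yaw about 0), with the centre near (0.4706, 0.1633). The lamp's red line runs vertically at column 255, rows 165–216, so it lines up with the tool's x axis. I'll refine this numerically.

```bash
cat > red.py <<'E'
from h import *
def lampline(f,z=.0805,m=None,win=(220,300,140,240)):
    im=cv2.imread('pics/'+f); hsv=cv2.cvtColor(im,cv2.COLOR_BGR2HSV).astype(int)
    red=((hsv[...,0]<10)|(hsv[...,0]>168))&(hsv[...,1]>120)&(hsv[...,2]>60)
    u0,u1,v0,v1=win; v,u=np.nonzero(red[v0:v1,u0:u1]); 
    P=np.array([onz('wrist',(a+u0,b+v0),z,m)[:2] for a,b in zip(u,v)])
    w,V=np.linalg.eigh(np.cov(P.T)); d=V[:,1]; s=(P-P.mean(0))@d
    mid=P.mean(0)+d*(s.max()+s.min())/2
    print(len(P),'mid',mid.round(4),'len',np.ptp(s).round(4),'yaw',np.arctan(d[1]/d[0]).round(4)); return mid
E
python3 - <<'E'
from red import *
lampline('w2.png',m=robot.camera_model('wrist'))
E
```

```text
203 mid [ 0.4967 -0.1733] len 0.0418 yaw 0.1212
```

>>> play_rows:
  translation:
    - [-0.14, 0.03, 0.6]
    - [0, 0, 0.8]
    - [0, 0, 0.8]
    - [0, 0, 0.8]
    - [0, 0, 0.5]
    - [0, 0, 0.33]
    - [0, 0, 0]
    - [0, 0, 0]
  twist:
    - [0, 0, 0.08]
    - [0, 0, 0]
    - [0, 0, 0]
    - [0, 0, 0]
    - [0, 0, 0]
    - [0, 0, 0]
    - [0, 0, 0]
    - [0, 0, 0]
  gripper: [1, 1, 1, 1, 1, 1, 1, -0.3]

```text
time: 4.2
tool_pos: [0.497, -0.173, 0.2484]
ee_rot: [-3.141, 0.001, -3.01]
wrist_force: [-0.1, -0.3, 0.7]
width: 0.0893
finger_force: 0.0
```

>>> play_rows:
  translation:
    - [0, 0, 0]
    - [0, 0, 0]
    - [0, 0, 0]
    - [0, 0, 0]
    - [0, 0, 0]
    - [0, 0, 0]
    - [0, 0, 0]
    - [0, 0, 0]
  twist:
    - [0, 0, 0]
    - [0, 0, 0]
    - [0, 0, 0]
    - [0, 0, 0]
    - [0, 0, 0]
    - [0, 0, 0]
    - [0, 0, 0]
    - [0, 0, 0]
  gripper: [-1, -1, -1, -1, -1, -1, -1, -1]

```text
time: 5.0
tool_pos: [0.4966, -0.173, 0.2474]
ee_rot: [3.141, -0.0, -3.009]
wrist_force: [0.1, 0.2, -0.6]
width: 0.0255
finger_force: 0.0
```

>>> play_rows:
  translation:
    - [0, 0, 0]
    - [0, 0, 0]
    - [0, 0, 0]
    - [0, 0, 0]
    - [0, 0, -0.3]
    - [0, 0, -0.7]
    - [0, 0, -1]
    - [0, 0, -1]
  twist:
    - [0, 0, 0]
    - [0, 0, 0]
    - [0, 0, 0]
    - [0, 0, 0]
    - [0, 0, 0]
    - [0, 0, 0]
    - [0, 0, 0]
    - [0, 0, 0]
  gripper: [-1, -1, -1, -1, -1, -1, -1, -1]

```text
time: 5.8
tool_pos: [0.4962, -0.1728, 0.3688]
ee_rot: [3.141, -0.001, -3.009]
wrist_force: [1.2, -0.3, -1.3]
width: 0.0158
finger_force: 30.0
```

```bash
python3 - <<'E'
from h import *
o=robot.get_obs();print(o['width'],o['finger_force'],o['wrist_force'],o['wrist_torque'])
plan((.4706,.1633,.40),np.pi)
print(proj('wrist',[o['tool_pos']-[0,0,.162],o['tool_pos']-[0,0,.2424]]))
snap('wrist','w3.png')
E
```

```text
0.015842370514480418 29.999575316905975 [ 1.15465037 -0.28741644 -1.28421904] [ 0.00400756 -0.02651019 -0.00696731]
pos [ 0.4962 -0.1728  0.3688] rpy [ 3.1407e+00 -1.1000e-03 -3.0094e+00] q [-0.44  0.04  1.49  0.    1.61 -2.15] t 5.8
shift units total [-0.473  8.413 -0.781]
twist z units 1.322
[[251.85420952 262.1778867 ]
 [252.41077634 210.97189387]]
```

View pics/w3.png

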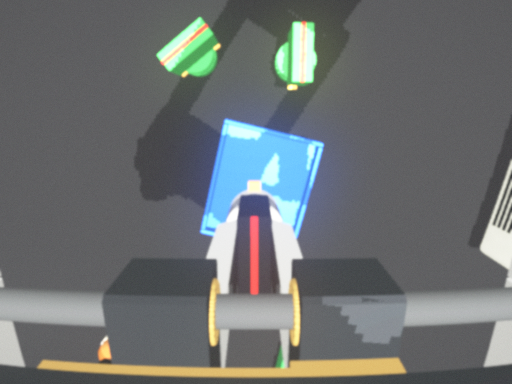

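The lamp is held upright in the grip: the red line is centred at column 255 with a brass lug at (254,187). Now I'll move it to the socket.

>>> play_rows:
  translation:
    - [-0.05, 0.6, -0.3]
    - [-0.05, 0.95, -0.2]
    - [-0.05, 0.95, 0]
    - [-0.05, 0.95, 0]
    - [-0.05, 0.95, 0]
    - [-0.05, 0.95, 0]
    - [-0.05, 0.95, 0]
    - [-0.05, 0.95, 0]
  twist:
    - [0, 0, 0]
    - [0, 0, 0]
    - [0, 0, 0]
    - [0, 0, 0]
    - [0, 0, 0]
    - [0, 0, 0]
    - [0, 0, 0]
    - [0, 0, 0]
  gripper: [-1, -1, -1, -1, -1, -1, -1, -1]

```text
time: 6.65
tool_pos: [0.4736, 0.1181, 0.3879]
ee_rot: [3.141, 0.001, -3.009]
wrist_force: [0.5, 0.1, -1.4]
width: 0.0156
finger_force: 30.0
```

>>> play_rows:
  translation:
    - [-0.07, 0.8, 0]
    - [0, 0.36, 0]
    - [0, 0, 0]
    - [0, 0, 0]
    - [0, 0, 0]
  twist:
    - [0, 0, 0]
    - [0, 0, 0.65]
    - [0, 0, 0.67]
    - [0, 0, 0]
    - [0, 0, 0]
  gripper: [-1, -1, -1, -1, -1]

```text
time: 7.15
tool_pos: [0.4708, 0.1629, 0.3876]
ee_rot: [3.142, 0.0, -3.14]
wrist_force: [-0.1, -0.7, -1.8]
width: 0.0159
finger_force: 30.0
```

```bash
python3 - <<'E'
from h import *
plan((.4706,.1633,.37),np.pi)
o=robot.get_obs();print(o['wrist_force'])
im=snap('wrist','w4.png')
E
```

```text
pos [0.4708 0.1629 0.3876] rpy [ 3.1415e+00  2.0000e-04 -3.1401e+00] q [ 0.22 -0.02  1.52  0.    1.65 -1.35] t 7.15
shift units total [0.004 0.011 0.441]
twist z units 0.015
[-0.0996462  -0.65832533 -1.77584263]
```

View pics/w4.png

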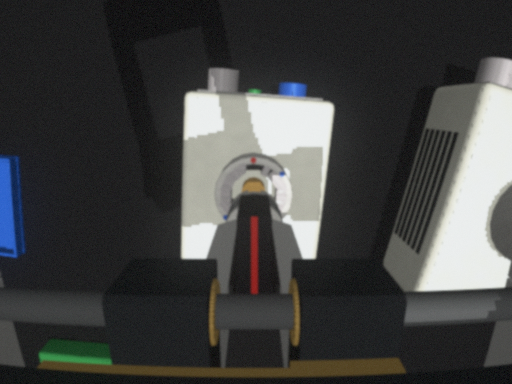

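>>> play_rows:
  translation:
    - [0, 0, 0.3]
    - [0, 0, 0.3]
    - [0, 0, 0.24]
    - [0, 0, 0.05]
    - [0, 0, 0.05]
    - [0, 0, 0.05]
    - [0, 0, 0.05]
    - [0, 0, 0]
  twist:
    - [0, 0, 0]
    - [0, 0, 0]
    - [0, 0, 0]
    - [0, 0, 0]
    - [0, 0, 0]
    - [0, 0, 0]
    - [0, 0, 0]
    - [0, 0, 0]
  gripper: [-1, -1, -1, -1, -1, -1, -1, -1]

```text
time: 8.0
tool_pos: [0.4709, 0.163, 0.3459]
ee_rot: [3.142, 0.0, -3.141]
wrist_force: [-0.7, -0.6, -0.6]
width: 0.0157
finger_force: 30.0
```

>>> play_rows:
  translation:
    - [0, 0, 0.03]
    - [0, 0, 0.03]
    - [0, 0, 0]
  twist:
    - [0, 0, 0]
    - [0, 0, 0]
    - [0, 0, 0]
  gripper: [-1, -1, -1]

```text
time: 8.3
tool_pos: [0.4708, 0.163, 0.3434]
ee_rot: [3.142, -0.0, -3.141]
wrist_force: [0.3, -0.4, -1.8]
width: 0.0155
finger_force: 30.0
```

>>> play_rows:
  translation:
    - [0, 0, 0.03]
    - [0, 0, 0.03]
    - [0, 0, 0]
  twist:
    - [0, 0, 0]
    - [0, 0, 0]
    - [0, 0, 0]
  gripper: [-1, -1, -1]

```text
time: 8.6
tool_pos: [0.4708, 0.1629, 0.3408]
ee_rot: [-3.142, -0.0, -3.141]
wrist_force: [0.6, -0.1, -1.0]
width: 0.0161
finger_force: 30.0
```

>>> play_rows:
  translation:
    - [0, 0, 0.03]
    - [0, 0, 0.03]
    - [0, 0, 0]
  twist:
    - [0, 0, 0]
    - [0, 0, 0]
    - [0, 0, 0]
  gripper: [-1, -1, -1]

```text
time: 8.9
tool_pos: [0.4708, 0.1629, 0.3384]
ee_rot: [-3.142, -0.0, -3.141]
wrist_force: [-0.1, -0.2, -1.7]
width: 0.0159
finger_force: 30.0
```

>>> play_rows:
  translation:
    - [0, 0, 0.03]
    - [0, 0, 0.03]
    - [0, 0, 0]
  twist:
    - [0, 0, 0]
    - [0, 0, 0]
    - [0, 0, 0]
  gripper: [-1, -1, -1]

```text
time: 9.2
tool_pos: [0.4709, 0.163, 0.3364]
ee_rot: [3.141, 0.0, -3.141]
wrist_force: [0.2, -0.2, -1.2]
width: 0.0156
finger_force: 30.0
```

>>> play_rows:
  translation:
    - [0, 0, 0.03]
    - [0, 0, 0.03]
    - [0, 0, 0]
  twist:
    - [0, 0, 0]
    - [0, 0, 0]
    - [0, 0, 0]
  gripper: [-1, -1, -1]

```text
time: 9.5
tool_pos: [0.4709, 0.163, 0.3345]
ee_rot: [3.141, 0.001, -3.141]
wrist_force: [-0.6, -0.2, 3.7]
width: 0.016
finger_force: 30.0
```

>>> play_rows:
  translation:
    - [0, 0, 0.03]
    - [0, 0, 0.02]
    - [0, 0, 0]
  twist:
    - [0, 0, 0]
    - [0, 0, 0]
    - [0, 0, 0]
  gripper: [-1, -1, -1]

```text
time: 9.8
tool_pos: [0.4709, 0.163, 0.3322]
ee_rot: [3.141, 0.001, -3.141]
wrist_force: [-1.8, -0.4, 4.2]
width: 0.0156
finger_force: 30.0
```

>>> play_rows:
  translation:
    - [0, 0, 0.03]
    - [0, 0, 0.02]
    - [0, 0, 0]
  twist:
    - [0, 0, 0]
    - [0, 0, 0]
    - [0, 0, 0]
  gripper: [-1, -1, -1]

```text
time: 10.1
tool_pos: [0.471, 0.163, 0.3303]
ee_rot: [3.141, 0.001, -3.141]
wrist_force: [-1.9, -0.5, 5.5]
width: 0.0155
finger_force: 30.0
```

>>> play_rows:
  translation:
    - [0, 0, 0.03]
    - [0, 0, 0.02]
    - [0, 0, 0]
  twist:
    - [0, 0, 0]
    - [0, 0, 0]
    - [0, 0, 0]
  gripper: [-1, -1, -1]

```text
time: 10.4
tool_pos: [0.4709, 0.163, 0.3285]
ee_rot: [3.141, 0.001, -3.141]
wrist_force: [-2.4, -0.3, 5.9]
width: 0.0159
finger_force: 30.0
```

>>> play_rows:
  translation:
    - [0, 0, 0.025]
    - [0, 0, 0.01]
    - [0, 0, 0]
  twist:
    - [0, 0, 0]
    - [0, 0, 0]
    - [0, 0, 0]
  gripper: [-1, -1, -1]

```text
time: 10.7
tool_pos: [0.4709, 0.163, 0.3273]
ee_rot: [3.141, 0.001, -3.141]
wrist_force: [-2.6, -0.0, 7.6]
width: 0.0154
finger_force: 30.0
```

```bash
python3 - <<'E'
from h import *
F=[]
for i in range(4):
    robot.snapshot('wrist'); o=robot.get_obs(); F.append(np.r_[o['wrist_force'],o['wrist_torque'],o['tool_pos']])
print(np.mean(F,0).round(4),np.std(F,0).round(2))
E
```

```text
[-1.9738 -0.7743  7.1443 -0.1314  0.5413 -0.0245  0.4709  0.163   0.3274] [0.32 0.4  0.58 0.03 0.02 0.02 0.   0.   0.  ]
```

>>> play_rows:
  translation:
    - [0, 0, 0.02]
    - [0, 0, 0]
    - [0, 0, 0]
  twist:
    - [0, 0, 0]
    - [0, 0, 0]
    - [0, 0, 0]
  gripper: [-1, -1, -1]

```text
time: 11.2
tool_pos: [0.4709, 0.163, 0.3267]
ee_rot: [3.141, 0.001, -3.141]
wrist_force: [-2.6, 0.7, 7.0]
width: 0.0157
finger_force: 30.0
```

>>> play_rows:
  translation:
    - [0, 0, 0]
    - [0, 0, 0]
    - [0, 0, 0]
    - [0, 0, 0]
  twist:
    - [0, 0, 0.5]
    - [0, 0, 0.5]
    - [0, 0, 0.5]
    - [0, 0, 0]
  gripper: [-1, -1, -1, -1]

```text
time: 11.6
tool_pos: [0.4712, 0.1629, 0.3269]
ee_rot: [3.141, 0.002, 2.991]
wrist_force: [-2.2, -0.9, 6.9]
width: 0.0154
finger_force: 30.0
```

```bash
python3 - <<'E'
from h import *
o=robot.get_obs(); print(o['wrist_force'].round(2),o['wrist_torque'].round(3),o['tool_pos'].round(4),o['ee_rot'].round(4),o['time'])
E
```

```text
[-2.17 -0.87  6.9 ] [-0.178  0.281 -0.013] [0.4712 0.1629 0.3269] [3.1409e+00 2.4000e-03 2.9909e+00] 11.6
```

>>> play_rows:
  translation:
    - [0, 0, 0]
    - [0, 0, 0]
    - [0, 0, 0]
    - [0, 0, 0]
  twist:
    - [0, 0, 0.5]
    - [0, 0, 0.5]
    - [0, 0, 0.5]
    - [0, 0, 0]
  gripper: [-1, -1, -1, -1]

```text
time: 12.0
tool_pos: [0.4712, 0.1629, 0.3269]
ee_rot: [3.141, 0.002, 2.841]
wrist_force: [-1.1, -0.6, 7.0]
width: 0.0157
finger_force: 30.0
```

```bash
cat >s.py <<'E'
from h import *
o=robot.get_obs(); print(o['wrist_force'].round(2),o['wrist_torque'].round(3),o['tool_pos'].round(4),o['ee_rot'].round(4),o['time'],o['joint_torque'].round(2))
E
python3 s.py
```

```text
[-1.1  -0.63  7.  ] [-0.137  0.355 -0.105] [0.4712 0.1629 0.3269] [3.1407e+00 2.2000e-03 2.8409e+00] 12.0 [  0.18 -25.94 -26.58   0.19  -0.54   0.16]
```

>>> play_rows:
  translation:
    - [0, 0, 0]
    - [0, 0, 0]
    - [0, 0, 0]
  twist:
    - [0, 0, 0.5]
    - [0, 0, 0.5]
    - [0, 0, 0]
  gripper: [-1, -1, -1]

```text
time: 12.3
tool_pos: [0.4711, 0.1629, 0.3269]
ee_rot: [3.141, 0.002, 2.741]
wrist_force: [-1.2, -1.0, 7.5]
width: 0.0157
finger_force: 30.0
```

```bash
python3 s.py
```

```text
[-1.24 -0.95  7.52] [-0.174  0.409 -0.03 ] [0.4711 0.1629 0.3269] [3.1407e+00 2.0000e-03 2.7409e+00] 12.3 [  0.19 -25.94 -26.64   0.22  -0.59   0.16]
```

Turning freely in the groove; I'll continue, then approach the stop slowly.

>>> play_rows:
  translation:
    - [0, 0, 0]
    - [0, 0, 0]
    - [0, 0, 0]
    - [0, 0, 0]
    - [0, 0, 0]
    - [0, 0, 0]
    - [0, 0, 0]
  twist:
    - [0, 0, 0.6]
    - [0, 0, 0.6]
    - [0, 0, 0.6]
    - [0, 0, 0.6]
    - [0, 0, 0.6]
    - [0, 0, 0.6]
    - [0, 0, 0]
  gripper: [-1, -1, -1, -1, -1, -1, -1]

```text
time: 13.0
tool_pos: [0.471, 0.1628, 0.3268]
ee_rot: [3.141, 0.001, 2.381]
wrist_force: [-2.4, -1.0, 7.5]
width: 0.016
finger_force: 30.0
```

```bash
python3 s.py
```

```text
[-2.36 -0.98  7.54] [-0.302  0.474 -0.021] [0.471  0.1628 0.3268] [3.1407e+00 1.3000e-03 2.3808e+00] 13.0 [  0.28 -25.95 -26.85   0.3   -0.78   0.18]
```

>>> play_rows:
  translation:
    - [0, 0, 0]
    - [0, 0, 0]
    - [0, 0, 0]
  twist:
    - [0, 0, 0.3]
    - [0, 0, 0.3]
    - [0, 0, 0]
  gripper: [-1, -1, -1]

```text
time: 13.3
tool_pos: [0.471, 0.1628, 0.3268]
ee_rot: [3.141, 0.001, 2.321]
wrist_force: [-1.9, -1.4, 7.6]
width: 0.0159
finger_force: 30.0
```

```bash
python3 s.py
```

```text
[-1.93 -1.37  7.64] [-0.311  0.559 -0.016] [0.471  0.1628 0.3268] [3.1407e+00 1.3000e-03 2.3213e+00] 13.3 [  0.25 -25.95 -26.89   0.33  -0.81   0.12]
```

>>> play_rows:
  translation:
    - [0, 0, 0]
    - [0, 0, 0]
    - [0, 0, 0]
  twist:
    - [0, 0, 0.25]
    - [0, 0, 0.25]
    - [0, 0, 0]
  gripper: [-1, -1, -1]

```text
time: 13.6
tool_pos: [0.471, 0.1628, 0.3267]
ee_rot: [3.141, 0.001, 2.271]
wrist_force: [-1.2, -0.6, 6.9]
width: 0.0158
finger_force: 30.0
```

```bash
python3 s.py
```

```text
[-1.18 -0.57  6.93] [-0.301  0.542  0.061] [0.471  0.1628 0.3267] [3.1408e+00 1.2000e-03 2.2713e+00] 13.6 [  0.25 -25.95 -26.92   0.35  -0.84   0.11]
```

>>> play_rows:
  translation:
    - [0, 0, 0]
    - [0, 0, 0]
    - [0, 0, 0]
  twist:
    - [0, 0, 0.2]
    - [0, 0, 0.2]
    - [0, 0, 0]
  gripper: [-1, -1, -1]

```text
time: 13.9
tool_pos: [0.471, 0.1628, 0.3267]
ee_rot: [3.141, 0.001, 2.231]
wrist_force: [-1.3, -0.8, 7.4]
width: 0.0157
finger_force: 30.0
```

```bash
python3 s.py
```

```text
[-1.31 -0.8   7.38] [-0.31   0.496 -0.007] [0.471  0.1628 0.3267] [3.1408e+00 1.1000e-03 2.2315e+00] 13.9 [  0.24 -25.94 -26.95   0.36  -0.86   0.1 ]
```

>>> play_rows:
  translation:
    - [0, 0, 0]
    - [0, 0, 0]
    - [0, 0, 0]
  twist:
    - [0, 0, 0.2]
    - [0, 0, 0.1]
    - [0, 0, 0]
  gripper: [-1, -1, -1]

```text
time: 14.2
tool_pos: [0.4709, 0.1628, 0.3267]
ee_rot: [3.141, 0.001, 2.202]
wrist_force: [-1.9, -0.6, 7.4]
width: 0.0158
finger_force: 30.0
```

```bash
python3 s.py
```

```text
[-1.93 -0.59  7.38] [-0.396  0.585  0.134] [0.4709 0.1628 0.3267] [3.1412e+00 1.1000e-03 2.2020e+00] 14.2 [  0.15 -25.8  -27.04   0.42  -1.02   0.2 ]
```

>>> play_rows:
  translation:
    - [0, 0, 0]
    - [0, 0, 0]
    - [0, 0, 0]
  twist:
    - [0, 0, 0.15]
    - [0, 0, 0.1]
    - [0, 0, 0]
  gripper: [-1, -1, -1]

```text
time: 14.5
tool_pos: [0.4707, 0.1627, 0.3267]
ee_rot: [-3.141, 0.001, 2.177]
wrist_force: [-3.6, -2.5, 8.4]
width: 0.0154
finger_force: 30.0
```

```bash
python3 s.py
```

```text
[-3.59 -2.53  8.4 ] [-0.498  0.866  0.163] [0.4707 0.1627 0.3267] [-3.1409e+00  9.0000e-04  2.1771e+00] 14.5 [  0.21 -25.51 -27.22   0.51  -1.4    0.22]
```

>>> play_rows:
  translation:
    - [0, 0, 0]
    - [0, 0, 0]
    - [0, 0, 0]
  twist:
    - [0, 0, 0.1]
    - [0, 0, 0.1]
    - [0, 0, 0]
  gripper: [-1, -1, -1]

```text
time: 14.8
tool_pos: [0.4705, 0.1626, 0.3267]
ee_rot: [-3.14, 0.001, 2.157]
wrist_force: [-4.1, -2.0, 9.0]
width: 0.0158
finger_force: 30.0
```

```bash
python3 s.py
```

```text
[-4.07 -2.    9.03] [-0.571  1.014  0.175] [0.4705 0.1626 0.3267] [-3.1400e+00  7.0000e-04  2.1571e+00] 14.8 [  0.25 -25.29 -27.36   0.58  -1.7    0.24]
```

>>> play_rows:
  translation:
    - [0, 0, -0.02]
    - [0, 0, -0.02]
    - [0, 0, -0.02]
    - [0, 0, 0]
  twist:
    - [0, 0, 0]
    - [0, 0, 0]
    - [0, 0, 0]
    - [0, 0, 0]
  gripper: [-1, -1, -1, -1]

```text
time: 15.2
tool_pos: [0.4706, 0.1626, 0.3276]
ee_rot: [-3.139, 0.0, 2.157]
wrist_force: [-4.1, -3.0, 3.8]
width: 0.0159
finger_force: 30.0
```

```bash
python3 s.py
```

```text
[-4.12 -3.    3.79] [-0.81   0.668  0.181] [0.4706 0.1626 0.3276] [-3.1394e+00  2.0000e-04  2.1568e+00] 15.2 [  0.71 -28.01 -29.7    0.99  -1.36   0.19]
```

>>> play_rows:
  translation:
    - [0, 0, -0.02]
    - [0, 0, -0.01]
    - [0, 0, 0]
  twist:
    - [0, 0, 0]
    - [0, 0, 0]
    - [0, 0, 0]
  gripper: [-1, -1, -1]

```text
time: 15.5
tool_pos: [0.4706, 0.1626, 0.3288]
ee_rot: [-3.139, 0.0, 2.157]
wrist_force: [-3.8, -3.9, 1.8]
width: 0.0159
finger_force: 30.0
```

```bash
python3 s.py
```

```text
[-3.79 -3.86  1.85] [-1.054  0.739  0.219] [0.4706 0.1626 0.3288] [-3.1394e+00  2.0000e-04  2.1567e+00] 15.5 [  1.03 -28.59 -30.58   1.29  -1.58   0.2 ]
```

>>> play_rows:
  translation:
    - [0, 0, 0.03]
    - [0, 0, 0.02]
    - [0, -0.02, 0]
    - [0, -0.01, 0]
    - [0, 0, 0]
  twist:
    - [0, 0, 0]
    - [0, 0, 0]
    - [0, 0, 0]
    - [0, 0, 0]
    - [0, 0, 0]
  gripper: [-1, -1, -1, -1, -1]

```text
time: 16.0
tool_pos: [0.4699, 0.1622, 0.3285]
ee_rot: [3.14, 0.001, 2.157]
wrist_force: [-3.9, -2.9, 6.6]
width: 0.0158
finger_force: 30.0
```

```bash
python3 s.py
```

```text
[-3.87 -2.9   6.6 ] [-0.836  0.94   0.167] [0.4699 0.1622 0.3285] [3.1404e+00 6.0000e-04 2.1568e+00] 16.0 [  0.76 -26.13 -28.28   1.    -1.72   0.19]
```

>>> play_rows:
  translation:
    - [0, -0.02, 0.02]
    - [0, -0.02, 0.02]
    - [0, 0, 0]
    - [0, 0, 0]
  twist:
    - [0, 0, 0]
    - [0, 0, 0]
    - [0, 0, 0]
    - [0, 0, 0]
  gripper: [-1, -1, -1, -1]

```text
time: 16.4
tool_pos: [0.4691, 0.1617, 0.3282]
ee_rot: [3.137, 0.001, 2.157]
wrist_force: [-2.4, -1.3, 9.7]
width: 0.0158
finger_force: 30.0
```

```bash
python3 s.py
```

```text
[-2.4  -1.29  9.73] [-0.503  0.77   0.14 ] [0.4691 0.1617 0.3282] [3.1365e+00 9.0000e-04 2.1568e+00] 16.4 [  0.41 -24.82 -26.53   0.6   -1.27   0.16]
```

>>> play_rows:
  translation:
    - [0, -0.01, 0.02]
    - [0, 0, 0]
    - [0, 0, 0]
    - [0, 0, 0]
  twist:
    - [0, 0, 0]
    - [0, 0, 0.15]
    - [0, 0, 0.15]
    - [0, 0, 0]
  gripper: [-1, -1, -1, -1]

```text
time: 16.8
tool_pos: [0.4688, 0.1615, 0.3276]
ee_rot: [3.136, 0.001, 2.127]
wrist_force: [-3.5, -2.8, 10.7]
width: 0.0158
finger_force: 30.1
```

```bash
python3 s.py
```

```text
[-3.52 -2.76 10.68] [-0.565  0.81   0.396] [0.4688 0.1615 0.3276] [3.1364e+00 1.0000e-03 2.1273e+00] 16.8 [  0.2  -24.41 -26.25   0.64  -1.36   0.45]
```

>>> play_rows:
  translation:
    - [0, 0, 0]
    - [0, 0, -0.03]
    - [0, 0, -0.03]
    - [0, 0, -0.03]
    - [0, 0, 0]
  twist:
    - [0, 0, -0.2]
    - [0, 0, 0]
    - [0, 0, 0]
    - [0, 0, 0]
    - [0, 0, 0]
  gripper: [-1, -1, -1, -1, -1]

```text
time: 17.3
tool_pos: [0.4689, 0.1616, 0.3295]
ee_rot: [3.137, 0.001, 2.147]
wrist_force: [1.7, -0.4, 5.3]
width: 0.0159
finger_force: 30.0
```

```bash
python3 s.py
```

```text
[ 1.71 -0.41  5.3 ] [-0.044 -0.296  0.091] [0.4689 0.1616 0.3295] [3.1373e+00 5.0000e-04 2.1468e+00] 17.3 [  0.1  -26.5  -26.16   0.16   0.56   0.08]
```

>>> play_rows:
  translation:
    - [0, 0, -0.02]
    - [0, 0, -0.02]
    - [0, 0, 0]
  twist:
    - [0, 0, 0]
    - [0, 0, 0]
    - [0, 0, 0]
  gripper: [-1, -1, -1]

```text
time: 17.6
tool_pos: [0.4689, 0.1615, 0.3307]
ee_rot: [3.138, 0.0, 2.147]
wrist_force: [3.5, 1.0, 4.9]
width: 0.016
finger_force: 30.0
```

```bash
python3 s.py
```

```text
[3.52 1.02 4.91] [ 0.326 -1.034  0.05 ] [0.4689 0.1615 0.3307] [3.1377e+00 5.0000e-04 2.1469e+00] 17.6 [ -0.16 -27.04 -25.26  -0.2    1.84   0.08]
```

>>> play_rows:
  translation:
    - [0, 0.02, -0.01]
    - [0, 0.01, -0.02]
    - [0, 0, 0]
  twist:
    - [0, 0, 0]
    - [0, 0, 0]
    - [0, 0, 0]
  gripper: [-1, -1, -1]

```text
time: 17.9
tool_pos: [0.4695, 0.1619, 0.3313]
ee_rot: [3.141, 0.0, 2.147]
wrist_force: [4.3, 0.6, 3.1]
width: 0.0161
finger_force: 30.0
```

```bash
python3 s.py
```

```text
[4.27 0.61 3.14] [ 0.231 -1.034  0.078] [0.4695 0.1619 0.3313] [3.1406e+00 3.0000e-04 2.1468e+00] 17.9 [ 1.500e-01 -2.750e+01 -2.564e+01  1.000e-02  1.880e+00  9.000e-02]
```

>>> play_rows:
  translation:
    - [0, 0, 0]
    - [0, 0, 0]
    - [0, 0, 0]
    - [0, 0, 0]
    - [0, 0, 0]
    - [0, 0, 0]
  twist:
    - [0, 0, 0]
    - [0, 0, 0]
    - [0, 0, 0]
    - [0, 0, 0]
    - [0, 0, 0]
    - [0, 0, 0]
  gripper: [-0.2, -0.2, -0.2, -0.2, -0.2, -0.2]

```text
time: 18.5
tool_pos: [0.4691, 0.1618, 0.3311]
ee_rot: [-3.141, -0.0, 2.147]
wrist_force: [-0.1, -0.1, -0.0]
width: 0.0375
finger_force: 0.0
```

>>> play_rows:
  translation:
    - [0, 0, 0]
    - [0, 0, -0.5]
    - [0, 0, -1]
    - [0, 0, -1]
    - [0, 0, -0.5]
    - [0, 0, 0]
  twist:
    - [0, 0, 0]
    - [0, 0, 0]
    - [0, 0, 0]
    - [0, 0, 0]
    - [0, 0, 0]
    - [0, 0, 0]
  gripper: [-0.2, -0.2, -0.2, -0.2, -0.2, -0.2]

```text
time: 19.1
tool_pos: [0.4693, 0.1619, 0.4555]
ee_rot: [3.134, 0.003, 2.147]
wrist_force: [1.0, -0.0, 0.1]
width: 0.0375
finger_force: 0.0
```

```bash
python3 - <<'E'
from h import *
o=robot.get_obs(); print(o['wrist_force'].round(2),o['tool_pos'].round(4),o['width'],o['time'])
w=snap('wrist','w5.png'); s=snap('scene','s5.png')
print([(np.round(d['centre'],4).tolist(),round(d['score'],2)) for d in robot.spot_point('lamp_grip','scene')])
print([(np.round(d['centre'],4).tolist(),round(d['score'],2)) for d in robot.spot_point('lamp_grip','wrist')])
c=cv2.resize(s[150:250,270:370],(400,400),interpolation=2)
cv2.imwrite('pics/f5.png',np.hstack([cv2.resize(w[90:290,156:356],(400,400),interpolation=2),c])[:,:,::-1])
m=robot.camera_model('wrist')
print('exp seated pts wrist', proj('wrist',[[.4706,.163,.168]]),'scene', proj('scene',[[.4706,.163,.168],[.4706,.163,.104]]))
E
```

```text
[ 1.01 -0.03  0.12] [0.4693 0.1619 0.4555] 0.037502545320933875 19.1
[([0.3849, -0.2405, 0.061], 0.85), ([0.3791, -0.1492, 0.0614], 0.71), ([0.7184, 0.2636, 0.02], 0.51)]
[([0.3885, -0.2413, 0.0598], 0.78), ([0.4676, 0.1594, 0.1488], 0.73), ([0.3771, -0.1464, 0.0606], 0.51)]
exp seated pts wrist [[256.23112497 198.13411338]] scene [[322.485059   165.4127377 ]
 [319.8928656  189.19553306]]
```

View pics/f5.png

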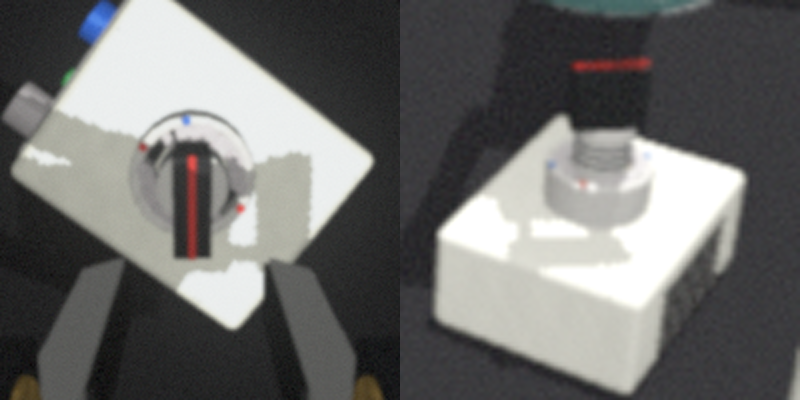

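The lamp stands upright and centred in the socket, with its red line at about column 190 of the left crop, turned roughly 1 rad from the red dots. At release the tool was at z = 0.3311, which puts the lamp about 16 mm deep. That matches the locked depth and is well above the 19 mm lip, so I'm handing in.

```bash
python3 - <<'E'
from red import *
m=robot.camera_model('wrist'); a=lampline('w5.png',.168,m,(235,275,155,225))
snap('wrist','w6.png'); b=lampline('w6.png',.168,None,(235,275,155,225))
print(robot.close_job())
E
```

```text
211 mid [0.4651 0.1645] len 0.0422 yaw -0.9903
263 mid [0.4696 0.164 ] len 0.0432 yaw -0.9914
the job is handed in; nothing more can be done
None
```

The lamp is in the small source's socket, turned clockwise about 1 rad to the stop and standing upright on its own after release. The release height matches the 16 mm lock depth. I handed the job in at about 19 s; the verdict wasn't shown.

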